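Press a batten into the corner of a gluing jig and hold it

ROBOT

A 6-joint arm with a two-finger parallel gripper is mounted at the origin on the work surface. World frame = base frame: x ahead of the robot, y to its left, z up, the work surface at z = 0. Lengths are in m, angles in rad, forces in N, time in s.
With the tool pointing down it reaches from about 0.225 to 0.875 m from the base axis. Payload 3.4 kg.
Tool frame: the origin (TCP) lies between the finger pads; the fingertips stand 8 mm ahead of it and the grasp point (between the pads) lies 11 mm behind it; z points along the fingers, y is the line along which they close (so a half turn about z gives the same grasp; the last joint's range is limited). The gripper opens to 85 mm and grips with 20 to 120 N. Pads are 22 mm wide; open, the fingers measure 114 mm over their backs; the gripper's body (76 mm by 85 mm) begins 54 mm behind the grasp point. The pads swing forward as they close: fully open they stand 13 mm farther back than shut.
Start: joints at [-1.254, 0.276, 1.505, -0, 1.361, -0.121], TCP at [0.244, -0.521, 0.239] pointing down, gripper open.
Joint ranges: [-2.89, 2.89], [-0.75, 2.08], [0.22, 2.7], [-1.18, 4.32], [0.11, 2.71], [-2.7, 2.7]. Speed limits (rad/s): [2.57, 2.57, 3.14, 3.14, 3.14, 3.14].

INTERFACE

Orientations are given as a unit quaternion [w, x, y, z].
In Python, from rig import manip gives the robot as it stands.
- The arm moves only by the tool move_arm, never from a script. Its argument "deltas" is a list that holds one entry, the list of rows, each a list of 5 numbers: the shift along the tool's x, y, z normalised to -1 to 1, where 1 is 80 cm, then the turn about the tool's z normalised to -1 to 1, where 1 is 120 degrees, then the closure, from -1 (fully open) to 1 (shut). In form: [[[tx, ty, tz, twist, grip], ...]]. A call has 1 to 12 rows; each row is the pose to reach, as a shift and turn from the pose commanded when the call began, along the tool's axes at that moment; what a row does not reach only later rows make up. A row lasts 1/10 s, in which the tool goes at most 50 mm and 8.59 degrees, less where a joint would pass 70% of its speed; a pose out of reach is approached as far as the arm can. A call with a number of a shift or a turn outside -1 to 1 is refused whole. A call with a gripper value outside its range is refused whole. The fingers move at their own pace and stop on an object; "squeeze" is the grip in N (left out, the last holds). Time passes only in rows, so rows that repeat a pose let the fingers close. It gives the time, the measured TCP pose, the force, the opening and the grip force at its end, in the units of the state.
- manip.get_state(): the state, without advancing time (a new reading comes with each control period).
- manip.get_image(name): name is "scene" or "top" or "wrist"; returns the picture (420x560x3 uint8, red, green, blue); there is no depth.
- manip.camera_params(name): a dict with "fx", "fy", "cx", "cy" (pixels), "R" (3x3) and "t" (3): a world point X has camera coordinates R X + t; the wrist camera has in their place "tool_from_camera" (4x4, takes a point from camera to tool coordinates, whose origin is the TCP and whose axes are the flange's). Camera axes: x right, y down, z forward; pixel columns grow to the right and rows downward; lengths in m; the calibration is good to about 2 mm. The wrist camera is an equidistant fisheye: a pixel r from the principal point sees the ray r / f radians off the axis. A picture is of the moment at which its call begins: read the wrist's pose just before it. camera_params takes no time and is no camera call.
- manip.sign_off(): hands the job in; it is judged then, once.
The state is a dict: "clock": time; "qpos": joint angles; "qd": joint speeds; "effort": joint torques, N m; "position": TCP position; "ee_rot": TCP orientation; "contact_force": force on the tool from outside, world axes, zero at the start; "moment": the same for the moment, N m; "width": finger opening in m; "gripper_force": force on a finger pad.
Only numpy, scipy, OpenCV 4.12 (cv2) and the standard library are available. Lean on these libraries where they do the work, as an engineer would, in place of code of your own. Each camera call takes 0.05 s, during which the arm holds its last target. There are 200 camera calls.

TASK

Take the long wooden batten lying among the offcuts, lay it flat on the plywood jig board and bring it fully home in the corner: long side flush against the fence, end against the stop block. Then press it firmly against the fence and down on the board together, with one steady diagonal push, and keep holding: the program finishes while still pushing. Leave the offcuts, tins, glue bottle and hammer where they are.

Things in the scene. Friction and masses are not known exactly. Their poses are not given: they have to be found in the camera images.
- batten: the workpiece: plain rectangular pale wooden batten, 140 mm long (its y axis), 45 mm wide (x), 32 mm thick (z, upwards), 0.1 to 0.2 kg, the longest of the three loose wooden pieces at the robot's right. It starts flat on the table. Origin at the centre of its underside; both ends and both sides are alike. It slides when pushed with a few newtons
- board: plywood base board of the jig, fixed to the table, 170 mm (x) by 300 mm (y), 18 mm thick, at the robot's left. Origin at the centre of its underside; x points away from the robot to the fence, y along the fence to the stop block, z up. Its upper face, on which the batten is laid, is 18 mm above the origin. Its position and heading vary
- fence: wooden fence fixed on the board along its far (+x) edge: 22 mm thick (x), 300 mm long (y), standing 25 mm above the board. Origin at the centre of its underside, axes as the board's; its working face looks to -x, 11 mm from the origin (63 mm in +x from the board's centre). The batten in place stands 7 mm higher than the fence. Board friction eats a mainly downward push: lean at least as much forward as down
- stop: wooden stop block fixed on the board, touching the fence near its left (+y) end: 45 mm (x), 30 mm (y), standing 25 mm above the board, with a low steel bolt head on top. Origin at the centre of its underside, axes as the board's; its working face looks to -y, 15 mm from the origin. Where it stands along the fence varies from start to start
- offcut_a: bystander: short block of the same timber, 65 by 45 by 32 mm, loose on the table; origin at the centre of its underside
- offcut_b: bystander: smaller block of the same timber, 80 by 30 by 20 mm, loose on the table; origin at the centre of its underside
- tin_low: bystander: low open tin, 84 mm across, 38 mm high, between the loose wood and the jig; origin at the centre of its underside
- tin_a: bystander: large open tin, 100 mm across, 118 mm high, with a plywood cross divider, at the back; origin at the centre of its underside
- tin_b: bystander: open tin, 75 mm across, 108 mm high, with a plywood cross divider, at the back beyond the jig; origin at the centre of its underside
- glue: bystander: white glue bottle, 60 mm across, 150 mm high, left of the jig; origin at the centre of its underside
- hammer: bystander: hammer, 220 mm long, lying at the left near the robot; origin on its underside
Not all that is in view belongs to the job. What is shaped like the batten but black is not meant.

How it is judged:
By the outcome, as a careful person would: the job done as asked, in the order asked, and still so for the second after the job is handed in, while the arm keeps its last pose, push and grip.
It also fails if it takes over 64 s, if anything falls off the work surface, if the arm or the gripper's body presses on something with over 40 N, if the wrist force passes 120 N, or if a joint passes its speed limit or range.

## Working session

There is one attempt and no reset: what is moved stays moved. The work goes in short steps, Python scripts to look and compute and a tool call to move; the robot and the scene stay as the last step left them, time stands still between calls to the robot, and variables do not carry over. Pictures are saved under pics/ and viewed, at most 10 in all, crops included, and the job is handed in when it is done.

Besides the shell and the picture viewer there is one more tool, called after "Call:" as a command line: name --argument value ..., lists and objects as JSON in quotes. move_arm: Moves the arm, as the interface text tells. Scaled input: -1 to 1 covers 80 cm each way for a shift and 120 degrees each way for a turn. Its arguments: {"type":"object","properties":{"deltas":{"type":"array","items":{"type":"array","items":{"type":"array","items":{"type":"number","minimum":-1,"maximum":1}}}},"squeeze":{"type":"number"}},"required":["deltas"]}

```bash
mkdir -p pics; python3 - <<'E'
from rig import manip
import cv2, numpy as np, json
print(manip.get_state())
for n in("scene","top"):
    im=manip.get_image(n); cv2.imwrite(f"pics/{n}0.png",im[:,:,::-1])
for n in("scene","top","wrist"): print(n,manip.camera_params(n))
E
```

```text
{'clock': 0.0, 'qpos': array([-1.25397639e+00,  2.76596156e-01,  1.50614708e+00,  1.56222112e-05,
        1.36065110e+00, -1.21001266e-01]), 'qd': array([-7.44293391e-04, -1.42402870e-03,  3.96622417e-04,  1.10448303e-03,
        8.59741394e-04,  6.73739675e-05]), 'effort': array([-2.62593458e-03, -4.16789138e+01, -2.45811832e+01, -5.45319799e-04,
        1.10081464e-02, -7.36505683e-07]), 'position': array([ 0.24362269, -0.52028334,  0.23843345]), 'ee_rot': array([-8.97272849e-04,  9.76134568e-01,  2.17164667e-01, -8.04586401e-05]), 'contact_force': array([ 0.60365536, -0.16893146, -0.57396607]), 'moment': array([-0.01486299, -0.00071581, -0.01873106]), 'gripper_force': 0.0, 'width': 0.08536285544337648}
scene {'fx': 534.2106068358104, 'fy': 534.2106068358104, 'cx': 275.4601724339878, 'cy': 215.6949519082828, 'R': array([[-8.46723310e-01,  5.32032855e-01, -8.23146535e-04],
       [ 3.98873675e-01,  6.33776846e-01, -6.62741805e-01],
       [-3.52078723e-01, -5.61487266e-01, -7.48847529e-01]]), 't': array([ 0.45211293, -0.20781821,  1.71409643])}
top {'fx': 473.3402544442211, 'fy': 473.3402544442211, 'cx': 278.8501864513858, 'cy': 208.85984712802016, 'R': array([[-2.52499322e-04, -9.99897836e-01, -1.42917674e-02],
       [-9.96371465e-01,  1.46794057e-03, -8.50984655e-02],
       [ 8.51107509e-02,  1.42184219e-02, -9.96270042e-01]]), 't': array([0.04781917, 0.55358665, 1.30258816])}
wrist {'fx': 325.19226210127806, 'fy': 325.19226210127806, 'cx': 277.5996498578443, 'cy': 205.10928215819874, 'tool_from_camera': array([[-8.89788949e-05, -9.65387751e-01, -2.60818870e-01,
         6.57253085e-02],
       [ 9.99999912e-01,  2.13419650e-05, -4.20146590e-04,
         1.35156495e-03],
       [ 4.11170758e-04, -2.60818884e-01,  9.65387663e-01,
        -1.35148037e-01],
       [ 0.00000000e+00,  0.00000000e+00,  0.00000000e+00,
         1.00000000e+00]])}
```

View pics/top0.png

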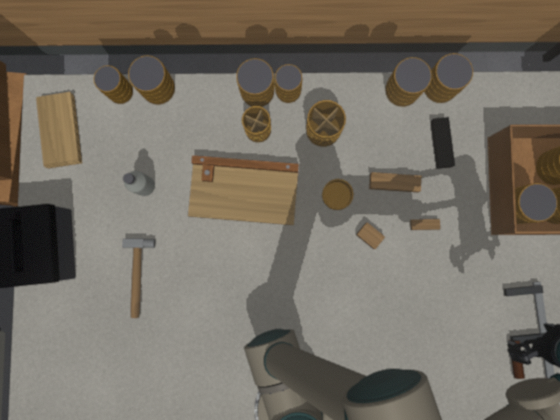

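View pics/scene0.png

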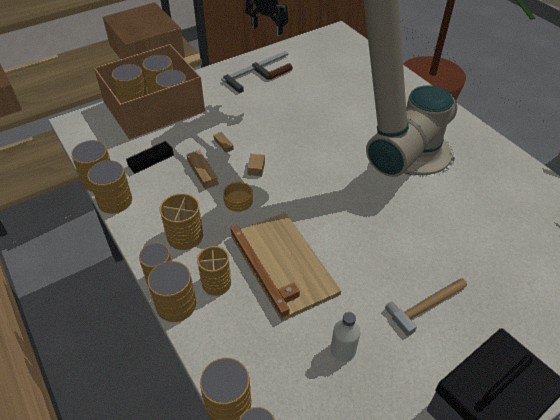

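The top view shows three loose wood pieces: a long one at (396,182), a short block at (371,235) and a small one at (425,224). There is also a black bar at (443,142). The long pale one fits the batten: about 50 px, roughly 140 mm, and wooden. The jig board is at (243,193), with its stop at (208,173). Next I'll confirm this in an enlarged crop.

```bash
cat > h.py <<'E'
import numpy as np, cv2
from rig import manip
def ray(n,uv):
    p=manip.camera_params(n); R=p["R"];t=p["t"]
    d=R.T@np.array([(uv[0]-p["cx"])/p["fx"],(uv[1]-p["cy"])/p["fy"],1]); return -R.T@t,d
def onz(n,uv,z):
    o,d=ray(n,uv); return o+d*(z-o[2])/d[2]
def proj(n,X):
    p=manip.camera_params(n); c=p["R"]@np.array(X)+p["t"]; return np.array([p["fx"]*c[0]/c[2]+p["cx"],p["fy"]*c[1]/c[2]+p["cy"]])
E
python3 - <<'E'
import cv2,numpy as np
a=cv2.imread("pics/top0.png")
c1=cv2.resize(a[150:250,350:450],None,fx=4,fy=4,interpolation=cv2.INTER_CUBIC)
c2=cv2.resize(a[140:240,180:310],None,fx=4*100/130,fy=4*100/130,interpolation=cv2.INTER_CUBIC)
b=np.zeros((400,800,3),np.uint8); b[:,:400]=c1; b[:c2.shape[0],400:400+c2.shape[1]]=c2[:,:400]
cv2.imwrite("pics/crop1.png",cv2.convertScaleAbs(b,alpha=1.6,beta=10))
E
```

```text
(no output)
```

View pics/crop1.png

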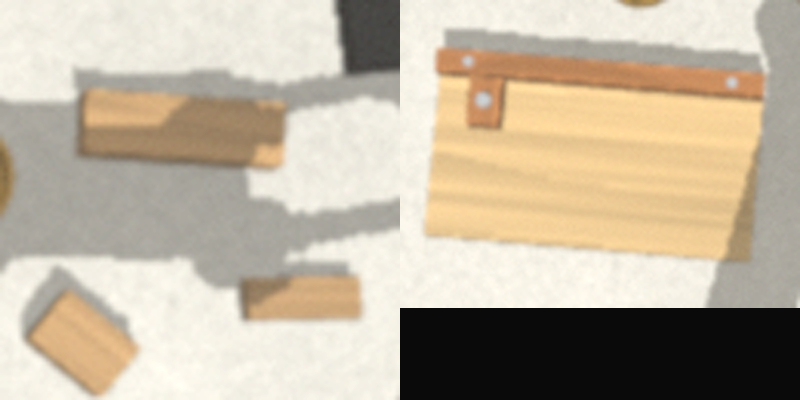

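The crop confirms it: the long pale block at crop (182,128), i.e. top (396,182), is the batten. The stop's working face is at top ≈(213,173) and the fence face runs from about (192,164) to (298,172).

```bash
cat > m.py <<'E'
from h import *
a=cv2.imread("pics/top0.png"); s=8
def big(x0,x1,y0,y1):
    return cv2.cvtColor(cv2.resize(a[y0:y1,x0:x1],None,fx=s,fy=s,interpolation=cv2.INTER_CUBIC),cv2.COLOR_BGR2HSV)
def pix(p,x0,y0): return (np.array(p,float)+.5)/s-.5+[x0,y0]
# batten
h=big(360,430,165,205); m=((h[...,1]>75)).astype(np.uint8)
c=max(cv2.findContours(m,0,1)[0],key=cv2.contourArea); r=cv2.minAreaRect(c)
b=pix(cv2.boxPoints(r),360,165); print("batten box",b.round(1).tolist())
sm=b.sum(1); df=b[:,0]-b[:,1]
TL,BR=b[sm.argmin()],b[sm.argmax()]; TR,BL=b[df.argmax()],b[df.argmin()]
P=onz("top",TR,.032);Q=onz("top",BL,0); ctr=(P+Q)/2
e=onz("top",TL,.032)-P; e2=onz("top",BR,.0)-Q
print("ctr",ctr,"yaw of long axis from +y deg",np.degrees(np.arctan2(-e[0],e[1])),np.degrees(np.arctan2(e2[0],-e2[1])),"diag",np.hypot(*(P-Q)[:2]))
# jig
h=big(180,310,140,240); 
print("hues fence,stop,board",h[int((160-140+.5)*s),int(65.*s)],h[int(35*s),int(26*s)],h[60*s,60*s])
f=((h[...,0]<14)&(h[...,1]>100)).astype(np.uint8)
f=cv2.morphologyEx(f,cv2.MORPH_OPEN,np.ones((9,9)))
c=max(cv2.findContours(f,0,1)[0],key=cv2.contourArea); 
M=np.zeros_like(f); cv2.drawContours(M,[c],-1,1,-1)
cv2.imwrite("/tmp/M.png",M*255)
cols=np.arange(45*s,112*s,8)
lo=np.array([pix((x,np.where(M[:,x])[0].max()+.5),180,140) for x in cols])
up=np.array([pix((x,np.where(M[:,x])[0].min()-.5),180,140) for x in cols])
def line(p,z,ax):
    w=np.array([onz("top",q,z)[:2] for q in p]); 
    k=np.polyfit(w[:,ax],w[:,1-ax],1); r=w[:,1-ax]-np.polyval(k,w[:,ax]); k=np.polyfit(w[abs(r)<.002][:,ax],w[abs(r)<.002][:,1-ax],1); return k
k=line(lo,.018,1); ku=line(up,.043,1); print("face x=k y+c",k,"back",ku, "head deg",np.degrees(np.arctan(-k[0])),"thick",np.polyval(ku,.1)-np.polyval(k,.1))
rows=np.arange(int(31.*s),int(38*s),4)
rt=np.array([pix((np.where(M[y,:45*s])[0].max()+.5,y),180,140) for y in rows])
w=np.array([onz("top",q,.018)[:2] for q in rt]); print("stop face pts",w.round(4).tolist())
x=c[:,0,0]; xl,xr=pix((x.min(),0),180,140)[0],pix((x.max(),0),180,140)[0]
print("fence ends y",onz("top",(xl,160),.043)[1],onz("top",(xr,168),.043)[1])
E
python3 m.py
```

```text
batten box [[369.0, 188.1], [370.1, 171.6], [421.1, 175.2], [420.0, 191.7]]
ctr [ 0.63075226 -0.27979425  0.016     ] yaw of long axis from +y deg -4.2566180625442165 -4.215112649296362 diag 0.143776483833669
hues fence,stop,board [ 13 123 114] [ 12  80 121] [ 19  99 141]Traceback (most recent call last):
  File "m.py", line 24, in <module>
    lo=np.array([pix((x,np.where(M[:,x])[0].max()+.5),180,140) for x in cols])
                        ~~~~~~~~~~~~~~~~~~~~~~~^^
    return umr_maximum(a, axis, None, out, keepdims, initial, where)
ValueError: zero-size array to reduction operation maximum which has no identity
```

```bash
python3 - <<'E'
import cv2
a=cv2.cvtColor(cv2.imread("pics/top0.png"),cv2.COLOR_BGR2HSV)
for x in (200,245,285): print(x,[(y,*a[y,x].tolist()) for y in range(154,182)][::1])
print([(x,*a[176,x].tolist()) for x in range(198,220)])
E
sed -i 's/f=((h\[...,0\]<14)&(h\[...,1\]>100))/f=((h[...,0]<16)\&(h[...,1]>130))/' m.py; python3 m.py
```

```text
200 [(154, 21, 18, 101), (155, 14, 48, 101), (156, 13, 101, 111), (157, 12, 129, 121), (158, 12, 96, 120), (159, 11, 57, 121), (160, 12, 66, 119), (161, 12, 105, 121), (162, 13, 134, 118), (163, 13, 133, 102), (164, 15, 113, 102), (165, 17, 104, 135), (166, 18, 101, 156), (167, 19, 98, 158), (168, 18, 98, 153), (169, 19, 100, 148), (170, 18, 101, 144), (171, 19, 98, 143), (172, 18, 102, 143), (173, 18, 103, 143), (174, 18, 100, 146), (175, 17, 102, 148), (176, 19, 101, 147), (177, 18, 99, 149), (178, 18, 104, 150), (179, 18, 100, 150), (180, 18, 101, 146), (181, 19, 100, 143)]
245 [(154, 23, 20, 103), (155, 26, 18, 98), (156, 23, 23, 99), (157, 23, 20, 100), (158, 19, 28, 100), (159, 14, 76, 107), (160, 13, 121, 114), (161, 13, 142, 111), (162, 13, 141, 110), (163, 13, 144, 110), (164, 13, 137, 112), (165, 13, 142, 117), (166, 13, 141, 114), (167, 14, 133, 102), (168, 18, 112, 112), (169, 18, 103, 144), (170, 18, 100, 155), (171, 19, 102, 150), (172, 18, 102, 148), (173, 19, 103, 148), (174, 18, 100, 150), (175, 19, 103, 149), (176, 19, 100, 148), (177, 18, 102, 148), (178, 19, 102, 
[... 1123 characters left out ...]
369.0, 188.1], [370.1, 171.6], [421.1, 175.2], [420.0, 191.7]]
ctr [ 0.63075226 -0.27979425  0.016     ] yaw of long axis from +y deg -4.2566180625442165 -4.215112649296362 diag 0.143776483833669
hues fence,stop,board [ 13 123 114] [ 12  80 121] [ 19  99 141]
face x=k y+c [0.08628255 0.66102467] back [0.07603907 0.67735304] head deg -4.931412781193454 thick 0.015304014558011447
stop face pts [[0.6636, 0.2366], [0.6622, 0.2366], [0.6607, 0.2369], [0.6593, 0.2369], [0.6579, 0.2369], [0.6564, 0.2369], [0.655, 0.2368], [0.6536, 0.2368], [0.6521, 0.2365], [0.6507, 0.2364], [0.6493, 0.2368], [0.6478, 0.2371], [0.6464, 0.2371], [0.645, 0.2371]]
fence ends y 0.2618905197429126 -0.0029181351688837634
```

```bash
cat > m2.py <<'E'
from h import *
g=cv2.cvtColor(cv2.imread("pics/top0.png"),cv2.COLOR_BGR2HSV).astype(float)
def cross(v,lev,lo,hi,up):  # first subpixel crossing scanning
    for i in range(lo,hi):
        if (v[i]<lev<=v[i+1]) if up else (v[i]>lev>=v[i+1]): return i+(lev-v[i])/(v[i+1]-v[i])
def fit(pts,z):
    w=np.array([onz("top",q,z)[:2] for q in pts]); k=np.polyfit(w[:,1],w[:,0],1)
    r=w[:,0]-np.polyval(k,w[:,1]); g=abs(r)<2*r.std(); k=np.polyfit(w[g,1],w[g,0],1); return k,r.std()
V,S=g[...,2],g[...,1]
A=[];B=[];C=[]
for x in range(218,290):
    yc=int(159+.083*(x-245)); 
    a=cross(S[:,x],70,yc-5,yc+6,True); b=cross(V[:,x],125,yc+6,yc+14,True); c=cross(S[:,x],60,yc+50,yc+70,False)
    if a:A.append((x,a))
    if b:B.append((x,b))
    if c:C.append((x,c))
for n,P,z in(("back",A,.043),("face",B,.018),("near",C,.018),("near0",C,0)):
    k,s=fit(P,z); print(n,len(P),k,"deg",np.degrees(np.arctan(-k[0])),s)
st=[(cross(V[y],122,211,217,True),y) for y in range(172,179)]
print(st); print([onz("top",q,.018)[:2].round(4).tolist() for q in st if q[0]])
E
python3 m2.py
```

```text
back 72 [0.08176157 0.68041546] deg -4.6741959412445375 0.00020881040330959509
face 72 [0.08805144 0.65685425] deg -5.03199823059779 0.00026845956734871214
near 72 [0.08481433 0.50866716] deg -4.847901056300929 0.0001909533009444649
near0 72 [0.08481433 0.50962113] deg -4.8479010563009615 0.0001935424546424408
[(np.float64(213.875), 172), (np.float64(213.90625), 173), (np.float64(213.82758620689654), 174), (np.float64(213.67857142857142), 175), (np.float64(213.4814814814815), 176), (np.float64(213.33333333333334), 177), (np.float64(213.26923076923077), 178)]
[[0.6595, 0.2319], [0.6566, 0.2318], [0.6537, 0.232], [0.6509, 0.2324], [0.648, 0.2329], [0.6451, 0.2333], [0.6423, 0.2334]]
```

```bash
cat >> h.py <<'E'
from scipy.spatial.transform import Rotation as Ro
def to(target=None,tx_deg=None,d=None):
    s=manip.get_state(); R=Ro.from_quat(s["ee_rot"],scalar_first=True).as_matrix(); p=s["position"]
    w=np.array(d) if d is not None else np.array(target)-p
    cur=np.degrees(np.arctan2(R[1,0],R[0,0]))
    tw=0 if tx_deg is None else -((tx_deg-cur+180)%360-180)
    print("t",round(s["clock"],2),"p",p.round(4),"yaw",round(cur,2),"F",s["contact_force"].round(1),"w",round(s["width"],4),"tilt",R[:,2].round(3))
    print("norm shift",(R.T@w/.8).round(4),"twist",round(tw/120,4))
E
python3 - <<'E'
from h import *
for n,q,z in(("tin_b",(257,118),.108),("tin_a",(326,118),.118),("low",(337,193),.038),("glue",(131,178),.15),("black",(443,142),.02)): print(n,onz("top",q,z).round(3))
to((.631,-.280,.16),85.6)
E
```

```text
tin_b [0.79  0.104 0.108]
tin_a [ 0.786 -0.079  0.118]
low [ 0.596 -0.114  0.038]
glue [0.623 0.424 0.15 ]
black [ 0.743 -0.417  0.02 ]
t 0.1 p [ 0.2436 -0.5203  0.2385] yaw 25.08 F [ 0.  -0.2  0.5] w 0.0857 tilt [-0.001  0.002 -1.   ]
norm shift [ 0.5659 -0.0667  0.0984] twist -0.5043
```

Call:
move_arm --deltas '[[[0.566,-0.067,0.098,-0.504,-1],[0.566,-0.067,0.098,-0.504,-1],[0.566,-0.067,0.098,-0.504,-1],[0.566,-0.067,0.098,-0.504,-1],[0.566,-0.067,0.098,-0.504,-1],[0.566,-0.067,0.098,-0.504,-1],[0.566,-0.067,0.098,-0.504,-1],[0.566,-0.067,0.098,-0.504,-1],[0.566,-0.067,0.098,-0.504,-1],[0.566,-0.067,0.098,-0.504,-1],[0.566,-0.067,0.098,-0.504,-1],[0.566,-0.067,0.098,-0.504,-1]]]'

```text
clock: 1.3
position: [0.63, -0.2808, 0.1606]
ee_rot: [-0.001, 0.734, 0.679, -0.001]
contact_force: [0.2, 0.6, 1.1]
width: 0.0849
gripper_force: 0.0
```

```bash
cat >> h.py <<'E'
def wray(uv,s):
    p=manip.camera_params("wrist"); R=Ro.from_quat(s["ee_rot"],scalar_first=True).as_matrix(); T=p["tool_from_camera"]
    x=(uv[0]-p["cx"])/p["fx"]; y=(uv[1]-p["cy"])/p["fy"]; th=np.hypot(x,y); k=np.sin(th)/max(th,1e-9)
    d=R@(T[:3,:3]@np.array([x*k,y*k,np.cos(th)])); o=s["position"]+R@T[:3,3]; return o,d
def wonz(uv,z,s):
    o,d=wray(uv,s); return o+d*(z-o[2])/d[2]
E
python3 - <<'E'
from h import *
import pickle
to()if 0 else to((.631,-.280,.16),85.6)
s=manip.get_state(); im=manip.get_image("wrist")[:,:,::-1]; cv2.imwrite("pics/w1.png",im); pickle.dump(s,open("w1.pkl","wb"))
E
```

```text
t 1.3 p [ 0.63   -0.2808  0.1606] yaw 85.57 F [0.2 0.6 1.1] w 0.0849 tilt [-0.002 -0.    -1.   ]
norm shift [0.0011 0.0012 0.0007] twist -0.0003
```

View pics/w1.png

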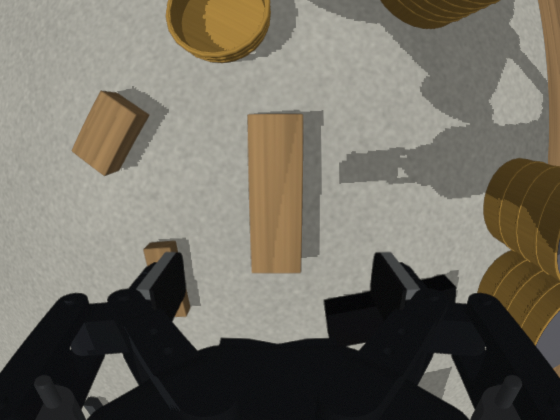

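The wrist view shows the batten with corners at about (248,114), (302,114), (301,272) and (251,272). Offcut_b is under the left finger and the black bar is at the lower right.

```bash
python3 - <<'E'
from h import *
import pickle
s=pickle.load(open("w1.pkl","rb"))
c=[wonz(q,.032,s)[:2] for q in((248,114),(302,114),(301.5,272),(251,272))]
c=np.array(c); print(c.round(4).tolist(), c.mean(0)); print([np.hypot(*(c[i]-c[i-1])).round(4) for i in range(4)])
print([wonz(q,.02,s).round(3).tolist() for q in((160,242),(187,315),(325,300))])
d=(c[0]+c[1]-c[2]-c[3]); print("long axis deg",np.degrees(np.arctan2(d[1],d[0])))
E
```

```text
[[0.6119, -0.21], [0.6551, -0.2134], [0.6464, -0.3515], [0.6009, -0.3481]] [ 0.62855959 -0.28076286]
[np.float64(0.1385), np.float64(0.0433), np.float64(0.1383), np.float64(0.0457)]
[[0.515, -0.318, 0.02], [0.526, -0.402, 0.02], [0.669, -0.391, 0.02]]
long axis deg 85.92375641997027
```

Call:
move_arm --deltas '[[[0,-0.001,0.06,-0.003,-1],[0,-0.001,0.12,-0.003,-1],[0,-0.001,0.16,-0.003,-1],[0,-0.001,0.182,-0.003,-1],[0,-0.001,0.182,-0.003,-1],[0,-0.001,0.182,-0.003,1],[0,-0.001,0.182,-0.003,1],[0,-0.001,0.182,-0.003,1],[0,-0.001,0.182,-0.003,1],[0,-0.001,0.182,-0.003,1],[0,-0.001,0.182,-0.003,1],[0,-0.001,0.182,-0.003,1]]]' --squeeze 50

```text
clock: 2.55
position: [0.6312, -0.2812, 0.0176]
ee_rot: [0.002, 0.732, 0.682, 0.0]
contact_force: [-1.1, -0.7, 6.9]
width: 0.0439
gripper_force: 54.2
```

Call:
move_arm --deltas '[[[0,0,0,0,1],[0,0,0,0,1],[0,0,-0.02,0,1],[0,0,-0.06,0,1],[0,0,-0.11,0,1],[0,0,-0.15,0,1],[0,0,-0.15,0,1],[0,0,-0.15,0,1]]]'

```text
clock: 3.35
position: [0.6304, -0.2801, 0.136]
ee_rot: [0.001, 0.732, 0.682, 0.0]
contact_force: [-0.3, -0.5, -2.7]
width: 0.0438
gripper_force: 53.3
```

```bash
python3 - <<'E'
from h import *
h=np.radians(-4.85); u=np.array([np.cos(h),np.sin(h)]); v=np.array([-np.sin(h),np.cos(h)])
print((u*.605+v*(.2867-.085)).round(4))
p=u*.605+v*(.2867-.085); to((*p,.12),85.15)
s=manip.get_state(); print(s["gripper_force"]); im=manip.get_image("wrist")[:,:,::-1]; cv2.imwrite("pics/w2.png",im)
E
```

```text
[0.6199 0.1498]
t 3.35 p [ 0.6304 -0.2801  0.136 ] yaw 85.93 F [-0.3 -0.5 -2.7] w 0.0438 tilt [ 0.001 -0.001 -1.   ]
norm shift [ 0.5352 -0.0513  0.0196] twist 0.0065
53.311341404914856
```

View pics/w2.png

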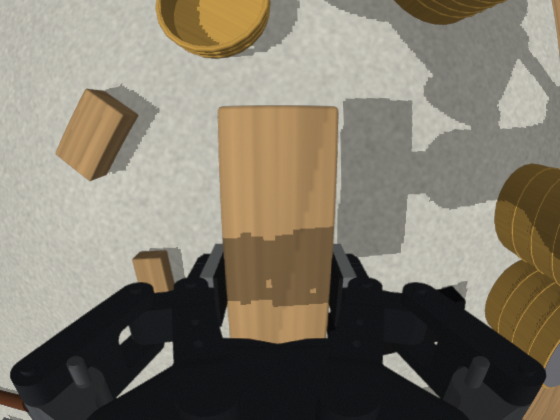

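The batten is held squarely: its far corners are at (219,107) and (338,107), and it runs down between the pads. Next I'll check its pitch from the apparent width while carrying it over.

```bash
python3 - <<'E'
from h import *
s=manip.get_state(); z=s["position"][2]+.0144
a=wonz((219,107),z,s);b=wonz((338,107),z,s); c=wonz((229,330),z,s);d=wonz((328,330),z,s)
print(a,b,np.linalg.norm(a-b),np.linalg.norm(c-d),((a+b)/2-s["position"]))
E
```

```text
[ 0.61340149 -0.20871776  0.1487529 ] [ 0.65733538 -0.21182402  0.1487529 ] 0.044043560716885616 0.04537487043990866 [0.00581828 0.06937839 0.0144    ]
```

Call:
move_arm --deltas '[[[0.05,-0.005,0,0.006,1],[0.11,-0.011,0,0.006,1],[0.17,-0.017,0,0.006,1],[0.23,-0.023,0,0.006,1],[0.29,-0.028,0,0.006,1],[0.35,-0.034,0,0.006,1],[0.41,-0.04,0,0.006,1],[0.47,-0.046,0,0.006,1],[0.515,-0.05,0,0.006,1],[0.535,-0.051,0,0.006,1],[0.535,-0.051,0,0.006,1],[0.535,-0.051,0,0.006,1]]]'

```text
clock: 4.6
position: [0.6195, 0.1485, 0.134]
ee_rot: [-0.0, 0.736, 0.677, -0.001]
contact_force: [0.7, -0.1, -2.0]
width: 0.044
gripper_force: 53.2
```

```bash
python3 - <<'E'
from h import *
import pickle
to((.6199,.1498,.045),85.15)
s=manip.get_state(); im=manip.get_image("wrist")[:,:,::-1]; cv2.imwrite("pics/w3.png",im); pickle.dump(s,open("w3.pkl","wb"))
E
```

```text
t 4.6 p [0.6195 0.1485 0.134 ] yaw 85.23 F [ 0.7 -0.1 -2. ] w 0.044 tilt [-0.002 -0.002 -1.   ]
norm shift [0.0019 0.0006 0.1112] twist 0.0007
```

View pics/w3.png

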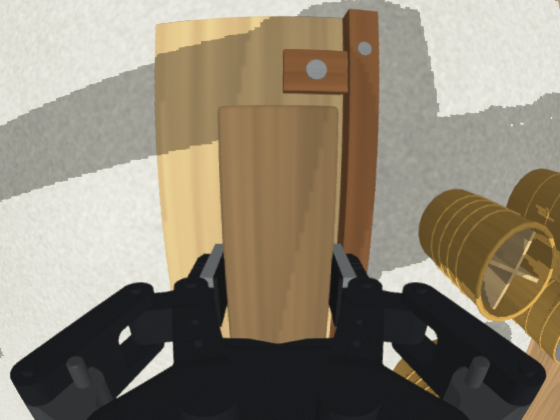

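The wrist view shows the stop's working-face lower edge at about (310,93), and the fence-face foot running from (344,20) to (343,98).

```bash
python3 - <<'E'
from h import *
import pickle
s=pickle.load(open("w3.pkl","rb"))
im=cv2.cvtColor(cv2.imread("pics/w3.png"),cv2.COLOR_BGR2HSV)
print([(y,*im[y,300].tolist()) for y in range(86,98)]); print([(x,*im[110,x].tolist()) for x in range(336,352)])
h=np.radians(-4.85); u=np.array([np.cos(h),np.sin(h)]); v=np.array([-np.sin(h),np.cos(h)])
for q in((344,30),(343.5,97),(342,120),(290,93.5),(335,93.5)):
    w=wonz(q,.018,s)[:2]; print(q,w.round(4),"u",(u@w).round(4),"v",(v@w).round(4))
p=s["position"][:2]; print("tcp u,v",u@p,v@p)
E
```

```text
[(86, 14, 149, 140), (87, 14, 148, 141), (88, 13, 148, 141), (89, 14, 148, 138), (90, 13, 150, 117), (91, 13, 144, 90), (92, 14, 139, 88), (93, 17, 115, 122), (94, 19, 105, 153), (95, 19, 101, 162), (96, 19, 102, 163), (97, 19, 100, 163)]
[(336, 17, 115, 138), (337, 18, 110, 139), (338, 19, 104, 155), (339, 19, 101, 169), (340, 19, 101, 170), (341, 19, 100, 164), (342, 17, 112, 128), (343, 15, 135, 89), (344, 14, 146, 77), (345, 14, 147, 73), (346, 13, 141, 74), (347, 15, 146, 75), (348, 13, 145, 79), (349, 13, 147, 97), (350, 13, 148, 117), (351, 14, 149, 125)]
(344, 30) [0.6823 0.2808] u 0.6561 v 0.3375
(343.5, 97) [0.6771 0.2269] u 0.6555 v 0.2833
(342, 120) [0.6747 0.209 ] u 0.6546 v 0.2652
(290, 93.5) [0.6361 0.2319] u 0.6142 v 0.2849
(335, 93.5) [0.6706 0.2299] u 0.6488 v 0.2858
tcp u,v 0.6047076358695457 0.2003682836330193
```

Call:
move_arm --deltas '[[[0,0,0.04,0.001,1],[0,0,0.08,0.001,1],[0,0,0.105,0.001,1],[0,0,0.115,0.001,1],[0,0,0.121,0.001,1],[0,0,0.123,0.001,1],[0,0,0.123,0.001,1]]]'

```text
clock: 5.35
position: [0.6209, 0.1492, 0.0378]
ee_rot: [0.001, 0.737, 0.676, 0.001]
contact_force: [-0.7, 0.0, -1.2]
width: 0.0442
gripper_force: 53.1
```

Call:
move_arm --deltas '[[[0,0,0.002,0,1],[0,0,0.003,0,1],[0,0,0.003,0,1]]]'

```text
clock: 5.65
position: [0.6208, 0.1497, 0.0356]
ee_rot: [0.001, 0.737, 0.676, 0.001]
contact_force: [-0.6, -0.2, 4.2]
width: 0.0438
gripper_force: 53.6
```

Call:
move_arm --deltas '[[[0,0,0,0,-0.4],[0,0,0,0,-0.4],[0,0,0,0,-0.4],[0,0,0,0,-0.4],[0,0,0,0,-0.4],[0,0,-0.01,0,-0.4],[0,0,-0.022,0,-0.4],[0,0,-0.022,0,-0.4],[0,0,-0.022,0,-0.4]]]'

```text
clock: 6.55
position: [0.6206, 0.1496, 0.0529]
ee_rot: [0.0, 0.737, 0.676, 0.001]
contact_force: [0.2, -0.3, 0.4]
width: 0.0596
gripper_force: 0.0
```

Call:
move_arm --deltas '[[[0,0,0,0,1],[0,0,0,0,1],[0,0,0,0,1],[0,0,0,0,1],[0,0,0,0,1]]]' --squeeze 50

```text
clock: 7.05
position: [0.6201, 0.1496, 0.0526]
ee_rot: [0.0, 0.737, 0.676, 0.0]
contact_force: [-1.3, -0.8, 5.6]
width: 0.0426
gripper_force: 50.3
```

Call:
move_arm --deltas '[[[0.003,0.006,0,0,1],[0.006,0.012,0,0,1],[0.009,0.018,0,0,1],[0.01,0.024,0,0,1],[0.01,0.029,0,0,1],[0.01,0.029,0,0,1]]]'

```text
clock: 7.65
position: [0.6424, 0.1555, 0.0526]
ee_rot: [-0.001, 0.737, 0.676, -0.001]
contact_force: [-3.6, 0.1, 7.6]
width: 0.043
gripper_force: 50.7
```

```bash
python3 - <<'E'
from h import *
h=np.radians(-4.85); u=np.array([np.cos(h),np.sin(h)]); v=np.array([-np.sin(h),np.cos(h)])
s=manip.get_state(); p=s["position"]; print("u,v",u@p[:2],v@p[:2]); to(p,85.15); print(s["gripper_force"])
im=manip.get_image("wrist")[:,:,::-1]; cv2.imwrite("pics/w4.png",im)
E
```

```text
u,v 0.6269583322968816 0.20928718235433366
t 7.65 p [0.6424 0.1555 0.0526] yaw 85.08 F [-3.6  0.1  7.6] w 0.043 tilt [-0.003 -0.    -1.   ]
norm shift [0. 0. 0.] twist -0.0006
50.697181820869446
```

View pics/w4.png

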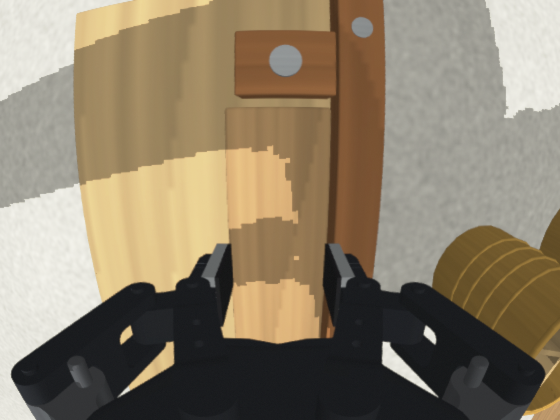

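The batten's far corner is at (331,108), with about 5 mm left to the fence. Its end is at row 108 and the stop's foot is at row 97, so about 6 mm remains there. I'll continue with gentle steps.

Call:
move_arm --deltas '[[[0,0.002,0,0,1],[0,0.004,0,0,1],[0,0.006,0,0,1],[0,0.008,0,0,1],[0,0.008,0,0,1]]]'

```text
clock: 8.2
position: [0.6469, 0.1553, 0.0526]
ee_rot: [-0.002, 0.737, 0.676, -0.003]
contact_force: [-7.3, 0.9, 10.7]
width: 0.0428
gripper_force: 50.9
```

Call:
move_arm --deltas '[[[0.003,0.001,0,0,1],[0.006,0.001,0,0,1],[0.008,0.001,0,0,1],[0.01,0.001,0,0,1],[0.01,0.001,0,0,1]]]'

```text
clock: 8.7
position: [0.6472, 0.1582, 0.0526]
ee_rot: [-0.0, 0.736, 0.677, -0.006]
contact_force: [-10.2, -12.3, 12.9]
width: 0.0424
gripper_force: 51.2
```

```bash
python3 - <<'E'
from h import *
import pickle
h=np.radians(-4.85); u=np.array([np.cos(h),np.sin(h)]); v=np.array([-np.sin(h),np.cos(h)])
s=manip.get_state(); p=s["position"]; print("u,v",u@p[:2],v@p[:2]); to(p,85.15)
im=manip.get_image("wrist")[:,:,::-1]; cv2.imwrite("pics/w5f.png",im); pickle.dump(s,open("w5.pkl","wb"))
cv2.imwrite("pics/w5.png",cv2.convertScaleAbs(cv2.resize(im[20:170,200:400],None,fx=4,fy=4,interpolation=cv2.INTER_NEAREST),alpha=1.5))
E
```

```text
u,v 0.63146967027906 0.21239907194749716
t 8.7 p [0.6472 0.1582 0.0526] yaw 85.19 F [-10.2 -12.3  12.9] w 0.0424 tilt [-0.01  -0.009 -1.   ]
norm shift [0. 0. 0.] twist 0.0003
```

View pics/w5.png

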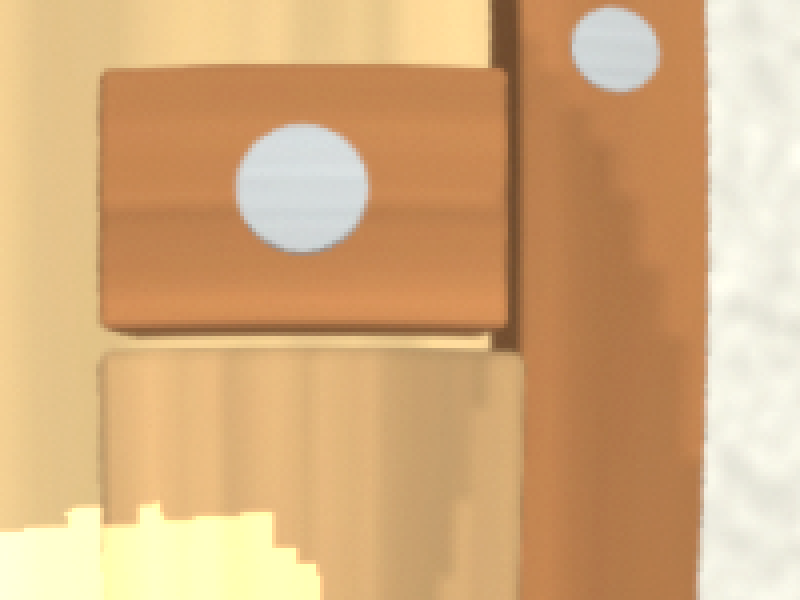

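The batten is against the fence: its edge meets the fence edge at crop x≈522. A strip of board still shows between its end (row 350) and the stop's foot (row 337), so 2–3 mm is left and it is held by friction. I'll ease the fence and down load and push on toward the stop.

Call:
move_arm --deltas '[[[0,-0.003,-0.002,0,1],[0.002,-0.003,-0.003,0,1],[0.004,-0.003,-0.003,0,1],[0.006,-0.003,-0.003,0,1],[0.006,-0.003,-0.003,0,1]]]'

```text
clock: 9.25
position: [0.6473, 0.161, 0.0532]
ee_rot: [0.002, 0.736, 0.677, -0.007]
contact_force: [-3.9, -17.8, 3.3]
width: 0.0428
gripper_force: 51.5
```

```bash
python3 - <<'E'
from h import *
im=manip.get_image("wrist")[:,:,::-1]; cv2.imwrite("pics/w6f.png",im)
cv2.imwrite("pics/w6.png",cv2.convertScaleAbs(cv2.resize(im[20:170,200:400],None,fx=4,fy=4,interpolation=cv2.INTER_NEAREST),alpha=1.5))
E
```

```text
(no output)
```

View pics/w6.png

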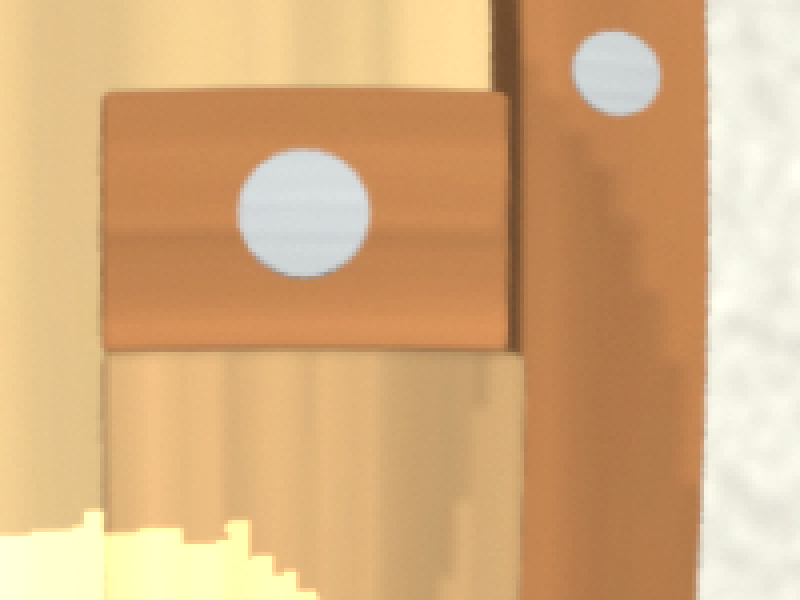

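The batten's end (crop row 350) now meets the stop with no board visible between, and its side meets the fence. Next is the diagonal push, ramped up with less push along the stop.

Call:
move_arm --deltas '[[[-0.001,0.002,0.001,0,1],[-0.002,0.004,0.002,0,1],[-0.002,0.006,0.002,0,1],[-0.002,0.007,0.002,0,1],[-0.002,0.007,0.002,0,1],[-0.002,0.007,0.002,0,1]]]'

```text
clock: 9.9
position: [0.6475, 0.1608, 0.0526]
ee_rot: [-0.002, 0.736, 0.677, -0.009]
contact_force: [-15.4, -12.9, 13.6]
width: 0.0428
gripper_force: 52.6
```

Call:
move_arm --deltas '[[[-0.001,0.002,0,0,1],[-0.001,0.004,0,0,1],[-0.001,0.004,0,0,1],[-0.001,0.004,0,0,1],[-0.001,0.004,0,0,1]]]'

```text
clock: 10.4
position: [0.6477, 0.1608, 0.0527]
ee_rot: [-0.005, 0.736, 0.677, -0.011]
contact_force: [-20.4, -10.3, 18.7]
width: 0.0428
gripper_force: 53.0
```

Call:
move_arm --deltas '[[[-0.001,0.002,-0.001,0,1],[-0.001,0.003,-0.002,0,1],[-0.001,0.003,-0.002,0,1],[-0.001,0.003,-0.002,0,1],[-0.001,0.003,-0.002,0,1],[-0.001,0.003,-0.002,0,1]]]'

```text
clock: 11.0
position: [0.6477, 0.1607, 0.0529]
ee_rot: [-0.007, 0.736, 0.676, -0.012]
contact_force: [-22.1, -7.9, 14.8]
width: 0.0428
gripper_force: 52.7
```

```bash
python3 - <<'E'
from h import *
s=manip.get_state(); to(s["position"],85.15)
im=manip.get_image("wrist")[:,:,::-1]; sc=manip.get_image("scene")[:,:,::-1]
w=cv2.resize(im[20:170,200:400],None,fx=2,fy=2); c=cv2.resize(sc[190:340,210:360],None,fx=3,fy=3,interpolation=cv2.INTER_CUBIC)
b=np.zeros((450,850-50,3),np.uint8); b[:300,:400]=w; b[:,400:]=c[:,:400]; cv2.imwrite("pics/f7.png",cv2.convertScaleAbs(b,alpha=1.4))
E
```

```text
t 11.0 p [0.6477 0.1607 0.0529] yaw 85.16 F [-22.1  -7.9  14.8] w 0.0428 tilt [-0.027 -0.007 -1.   ]
norm shift [0. 0. 0.] twist 0.0
```

View pics/f7.png

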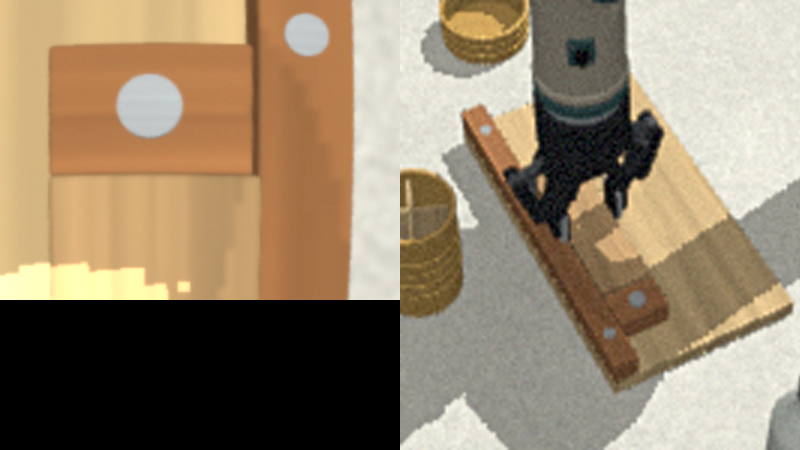

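The batten is in the corner with no gaps, but the tool leans 1.5° under the push. I'll check the moment to see whether the grip is rolling the batten.

```bash
python3 - <<'E'
from h import *
import pickle
s=manip.get_state(); print(s["moment"].round(3),s["contact_force"].round(1))
s5=pickle.load(open("w5.pkl","rb")); print(s5["moment"].round(3))
s3=pickle.load(open("w3.pkl","rb")); print(s3["moment"].round(3), s3["contact_force"])
E
```

```text
[-1.224e+00  3.473e+00  3.000e-03] [-22.6  -8.2  14.3]
[-1.842  1.494 -0.034]
[ 0.009 -0.027 -0.019] [ 0.7061937  -0.14619625 -2.01122705]
```

With a 0.15 m lever, the moment puts the board reaction near mid-width rather than at the far edge, so the batten is lying flat. I'll add a little forward push and hold steady.

Call:
move_arm --deltas '[[[0,0.002,0,0,1],[0,0.003,0,0,1],[0,0.003,0,0,1],[0,0.003,0,0,1],[0,0.003,0,0,1],[0,0.003,0,0,1],[0,0.003,0,0,1],[0,0.003,0,0,1],[0,0.003,0,0,1],[0,0.003,0,0,1]]]'

```text
clock: 12.1
position: [0.6479, 0.1607, 0.0529]
ee_rot: [-0.008, 0.736, 0.676, -0.014]
contact_force: [-26.2, -6.3, 18.3]
width: 0.0427
gripper_force: 52.9
```

```bash
python3 - <<'E'
from h import *
s=manip.get_state(); print(s["position"],s["contact_force"].round(1),s["moment"].round(2),s["width"])
f=s["contact_force"]
if -f[0]>f[2]>8 and -f[0]<35: print(manip.sign_off())
E
```

```text
[0.64786246 0.16070548 0.05294836] [-26.2  -6.3  18.3] [-1.19  4.1  -0.06] 0.04269962760205511
the job is handed in; nothing more can be done
None
```

The batten lies flat on the board, home against the fence and the stop block, and I handed the job in at 12.1 s with the arm still pushing diagonally (about 26 N forward, 18 N down); no verdict came back.

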